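# Raise the pen pail's bail and hang the pail on its stand

## Task

While the small steel pail stays standing where it is, swing its folded-down wire bail up until it is upright. Then lift the pail by the bail and hang it on the stand, the bail wire lying in both hooks; the hook arm may be set at any height, so lower the pail gently, without pressing hard on the hooks, and let go only once the hooks carry it. Leave the other things on the desk where they are.

Things in the scene. Friction and masses are not known exactly. Their poses are not given: they have to be found in the camera images.
- pail: Small open pail of bare sheet steel, loose, 74 mm across the foot, 80 mm across the rim, 80 mm high, about 0.55 kg with its bail (varies by a quarter either way), inner floor 8 mm up. Origin: centre of its underside, z up. Its y axis runs through the two ears that carry the wire bail; the bail lies folded toward its -x side. The bail's pivots are 72 mm above the underside, at x = 0, y = +50 and -50 mm.
- bail (a joint): Angle of the bail about its pivots: 0 = folded level to the pail's -x side, negative = drooping (stop -0.3), 1.571 = upright (stop 1.85). Slightly stiff (0.03 N m): it stays where it is left. A U of 6 mm round wire, legs at y = +50 and -50 mm, cross bar 90 mm from the pivots, straight for 41 mm either side of its middle. Upright, the bar is 162 mm above the pail's underside.
- sleeve_center (a point): Centre of the wooden grip sleeve, a 12 mm thick, 30 mm long round tube on the middle of the bail's cross bar, lying along the pail's y axis. It spins easily on the wire, so it can be pinched across the bar and carried round while the bail turns. A push or pull of about 2 N along the legs meanwhile can tip or drag the pail.
- stand: Hanging stand, fixed: dark foot 150 x 120 x 10 mm (x -15 to +135 mm), a 14 mm post 276 mm tall at x = +105 mm, a black clamp on the post that carries an arm of two equal hooks. Origin: on the desk right under the middle between the two hooks' seats; z up; its +x points from the seats back to the post, the hook tips point to -x. Hooks give about 1 mm per 8 N; over 20 N is pressing hard.
- seat_mid (a point): Fixed to the stand, 212.5 mm above its origin: where the bail wire's centre rests if the arm is at mid height. The arm itself is clamped anywhere from 12.5 mm below to 12.5 mm above that, and its height is NOT reported. Come in from the stand's -x side with the wire's centre 40 to 46 mm above this point: it then clears the tips, and the pail clears the hooks, at every setting.
- hook_tips (a point): Fixed to the stand, midway between the two hook tips if the arm is at mid height. Hooks: 8 mm wires at the stand's y = +28 and -28 mm, 48 mm clear between them back to a cross wire at x = +87 mm; each has a flat seat 12 mm long at x = 0, a 10 mm step up behind (x = +16 mm), a tip ending at x = -25 mm. The tips reach 13 mm above, the hooks' underside 11 mm below a resting wire's centre.
- stapler: Black stapler, 36 x 134 x 43 mm, loose, a bystander; origin at the centre of its underside.
- eraser: Eraser, 20 x 44 x 12 mm, loose, a bystander; origin at the centre of its underside.
- sticky_notes: Pad of sticky notes, 76 x 77 x 11 mm, loose, a bystander; origin at the centre of its underside.
- hole_punch: Two-hole punch, 67 x 104 x 56 mm, loose, a bystander; origin at the centre of its underside.
- correction_tape: White correction tape roller, 33 x 81 x 15 mm, loose, a bystander; origin at the centre of its underside.
- mug: White mug, 82 x 114 x 91 mm, loose, a bystander; origin at the centre of its underside.
- glue_stick: Glue stick standing upright, 27 mm thick, 90 mm tall, loose, a bystander; origin at the centre of its underside.

How it is judged:
By the outcome, as a careful person would: the job done as asked, in the order asked, and still so for the second after the job is handed in, with the robot touching nothing.
It also fails if it takes over 64 s, if anything falls off the work surface, if the arm or the gripper's body presses on something with over 40 N, if the wrist force passes 120 N, or if a joint passes its speed limit or range.

## Robot

A 6-joint arm with a two-finger parallel gripper is mounted at the origin on a cart in front of the work surface, level with it; the furniture and walls round the work are solid. World frame = base frame: x ahead of the robot, y to its left, z up, the work surface at z = 0. Lengths are in m, angles in rad, forces in N, time in s.
With the tool pointing down it reaches from about 0.35 to 0.85 m from the base axis. Payload 8.1 kg.
Tool frame: the origin (TCP) lies at the very end of the fingers, on their centre line; the grasp point (between the pads) lies 19 mm behind it; z points along the fingers, y is the line along which they close (so a half turn about z gives the same grasp; the last joint's range is limited). The gripper opens to 93 mm and grips with 3 to 60 N. Pads are 15 mm wide; open, the fingers measure 128 mm over their backs; the gripper's body (75 mm by 188 mm) begins 65 mm behind the grasp point.
Start: joints at [1.122, 0.13, 1.488, -0, 1.523, -0.085], TCP at [0.213, 0.561, 0.219] pointing down, gripper open.
Joint ranges: [-2.96, 2.96], [-0.89, 2.26], [0.02, 2.5], [-1.34, 4.48], [0, 2.73], [-2.66, 2.66]. Speed limits (rad/s): [2.39, 2.39, 2.79, 3.14, 3.14, 3.14].

## Interface

Orientations are given as [roll, pitch, yaw] about the fixed x, y, z axes, in that order (R = Rz(yaw) Ry(pitch) Rx(roll)).
In Python, from workcell import env gives the robot as it stands.
- The arm moves only by the tool jog_arm, never from a script. Its argument "steps" is a list of rows, each a list of 6 numbers: the shift along the tool's x, y, z in m, then the turn, a rotation vector about the tool's x, y, z in degrees. A call has 1 to 20 rows; each row shifts and turns the commanded pose from where the row before left it, along the tool's axes as they then stand; what a row does not reach is not made up. A row lasts 1/12 s, in which the tool goes at most 41.7 mm and 7.16 degrees, less where a joint would pass 70% of its speed; a pose out of reach is approached as far as the arm can. A call is refused whole if a number of a shift passes 0.0417 or a number of a turn 7.16, either way. A call with a gripper value outside its range is refused whole. "jaw" is the opening in per cent of the stroke, from 0 (shut) to 100 (fully open), set as the call begins (left out, the last holds). The fingers move at their own pace and stop on an object; "newtons" is the grip in N (left out, the last holds). Time passes only in rows, so rows that do not move let the fingers close. It gives the time, the measured TCP pose, the force, the opening and the grip force at its end, in the units of the state.
- env.read_state(): the state, without advancing time (a new reading comes with each control period).
- env.snapshot(name): name is "side" or "top"; returns (picture, depth): 480x640x3 uint8, red, green, blue; 480x640 float32, m along the optical axis (not along the pixel's ray), 0 where there is no reading.
- env.camera_model(name): a dict with "K" (3x3 intrinsics, pixels), "pose" (4x4, takes a point from camera to world coordinates). Camera axes: x right, y down, z forward; pixel columns grow to the right and rows downward; lengths in m; the calibration is good to about 2 mm. A picture is of the moment at which its call begins. camera_model takes no time and is no camera call.
- env.job_done(): hands the job in; it is judged then, once.
The state is a dict: "time_s": time; "joint_pos": joint angles; "joint_velocities": joint speeds; "joint_efforts": joint torques, N m; "tcp_pos": TCP position; "tcp_rot": TCP orientation; "ft_force": force on the tool from outside, world axes, zero at the start; "ft_torque": the same for the moment, N m; "opening": finger opening in m; "finger_force": force on a finger pad.
Only numpy, scipy, OpenCV 4.12 (cv2) and the standard library are available. Lean on these libraries where they do the work, as an engineer would, in place of code of your own. Each camera call takes 0.05 s, during which the arm holds its last target. There are 200 camera calls.

## Working session

There is one attempt and no reset: what is moved stays moved. The work goes in short steps, Python scripts to look and compute and a tool call to move; the robot and the scene stay as the last step left them, time stands still between calls to the robot, and variables do not carry over. Pictures are saved under pics/ and viewed, at most 10 in all, crops included, and the job is handed in when it is done.

Besides the shell and the picture viewer there is one more tool, called by a JSON object that holds its "op" and its "data", one argument or row to a line. jog_arm: Moves the arm, as the interface text tells. Its arguments: {"type":"object","properties":{"steps":{"type":"array","items":{"type":"array","items":{"type":"number"}}},"jaw":{"type":"number"},"newtons":{"type":"number"}},"required":["steps"]}

```bash
mkdir -p pics; ls; python3 - <<'E'
from workcell import env
import cv2, numpy as np
for n in ("side","top"):
    im,d=env.snapshot(n); m=env.camera_model(n)
    cv2.imwrite(f"pics/{n}0.png",im[:,:,::-1]); np.savez(f"{n}0.npz",im=im,d=d,K=m["K"],T=m["pose"])
    print(n,np.round(m["K"],1).tolist(),np.round(m["pose"],3).tolist())
s=env.read_state(); print({k:np.round(v,3).tolist() for k,v in s.items()})
E
```

```text
pics
side [[462.1, 0.0, 323.8], [0.0, 462.1, 241.3], [0.0, 0.0, 1.0]] [[0.999, 0.025, -0.034, 0.654], [0.042, -0.671, 0.74, -0.895], [-0.004, -0.741, -0.672, 0.798], [0.0, 0.0, 0.0, 1.0]]
top [[568.0, 0.0, 319.6], [0.0, 568.0, 241.2], [0.0, 0.0, 1.0]] [[-0.014, -0.996, 0.091, 0.521], [-1.0, 0.014, 0.0, -0.181], [-0.002, -0.091, -0.996, 1.309], [0.0, 0.0, 0.0, 1.0]]
{'time_s': 0.1, 'joint_pos': [1.122, 0.131, 1.489, 0.0, 1.523, -0.085], 'joint_velocities': [-0.0, -0.003, -0.001, 0.001, 0.002, 0.001], 'joint_efforts': [0.001, -56.134, -49.309, 0.077, 0.029, -0.0], 'tcp_pos': [0.213, 0.56, 0.218], 'tcp_rot': [-3.14, -0.0, 2.778], 'ft_force': [0.333, -0.618, 0.046], 'ft_torque': [-0.027, -0.021, 0.063], 'finger_force': 0.0, 'opening': 0.093}
```

View pics/side0.png

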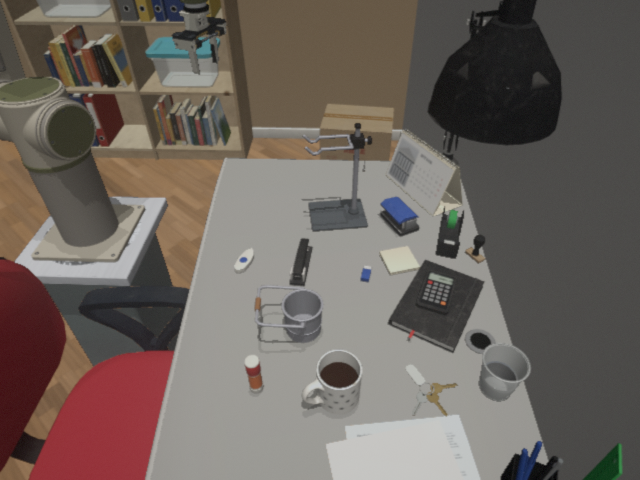

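View pics/top0.png

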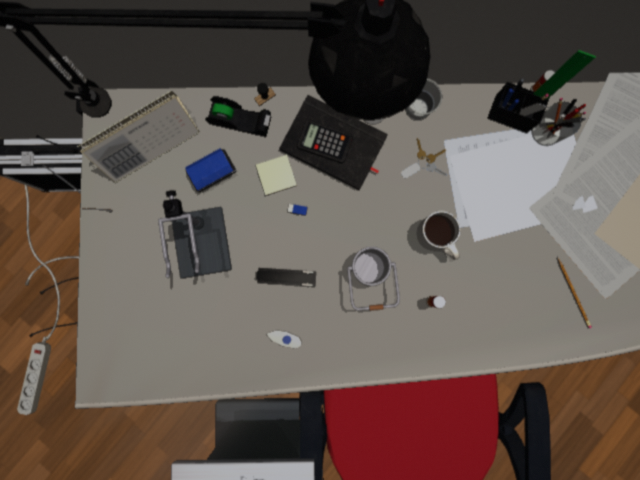

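The side view shows the pail at (302,315) with its sleeve at (258,304), and the stand's hooks at about (307,140) and (307,153). The top view shows the pail at (370,266), the sleeve at (376,307), and the stand at (200,245). Next I'll enlarge the crops that matter.

```bash
python3 - <<'E'
import cv2, numpy as np
def crop(n,x,y,w=80,h=60):
    im=np.load(n+"0.npz")["im"][y:y+h,x:x+w,::-1]
    im=cv2.convertScaleAbs(im,alpha=1.4); return cv2.resize(im,(400,300),interpolation=cv2.INTER_CUBIC)
def pair(a,b): return np.hstack([a,b])
m=np.vstack([pair(crop("top",330,240,100,75),crop("side",245,280,100,75)),pair(crop("top",150,205,100,75),crop("side",290,110,100,75))])
cv2.imwrite("pics/mos.png",m)
for n in ("top","side"):
    f=np.load(n+"0.npz"); h=cv2.cvtColor(f["im"],cv2.COLOR_RGB2HSV)
    box=(slice(300,315),slice(360,392)) if n=="top" else (slice(295,315),slice(250,266))
    mk=(h[...,1]>110)&(h[...,0]<20); sub=np.zeros_like(mk); sub[box]=mk[box]
    v,u=np.nonzero(sub); print(n,len(u),u.mean(),v.mean(),np.median(f["d"][v,u]))
    z=f["d"][v,u]; P=np.c_[(u-f["K"][0,2])/f["K"][0,0]*z,(v-f["K"][1,2])/f["K"][1,1]*z,z]@f["T"][:3,:3].T+f["T"][:3,3]
    P=P[z>0]; print(np.median(P,0)); 
    c=np.cov(P[:,:2].T); w,V=np.linalg.eigh(c); print(w,V[:,1])
# top: height map points for rim
f=np.load("top0.npz"); 
def cloud(f):
    v,u=np.mgrid[:480,:640]; z=f["d"]; P=np.stack([(u-f["K"][0,2])/f["K"][0,0]*z,(v-f["K"][1,2])/f["K"][1,1]*z,z],-1)@f["T"][:3,:3].T+f["T"][:3,3]; P[z==0]=np.nan; return P
P=cloud(f); s=P[245:290,340:405].reshape(-1,3); r=s[(s[:,2]>.074)&(s[:,2]<.09)]
print("rim pts",len(r),r.min(0),r.max(0))
from scipy.optimize import least_squares
print(least_squares(lambda p:np.hypot(r[:,0]-p[0],r[:,1]-p[1])-.040,[r[:,0].mean(),r[:,1].mean()],loss="soft_l1",f_scale=.003).x)
# desk level check
print("desk z",np.nanmedian(P[340:360,340:420,2]))
S=cloud(np.load("side0.npz"))
print("desk z side",np.nanmedian(S[330:360,280:300,2]))
E
```

```text
top 54 375.98148148148147 306.962962962963 1.2108822
[ 0.48992223 -0.29906228  0.09051731]
[6.26488297e-06 6.38700998e-05] [-0.11216636  0.99368944]
side 30 257.5 303.0 0.92200905
[ 0.49348891 -0.30026914  0.08776684]
[3.5607063e-06 4.3516184e-05] [-0.02562884  0.99967153]
rim pts 459 [ 0.52747269 -0.34843384  0.07400585] [ 0.61947362 -0.23961191  0.08831253]
[ 0.57663185 -0.29187561]
desk z 0.0009174411847964192
desk z side -0.0015335403070496079
```

View pics/mos.png

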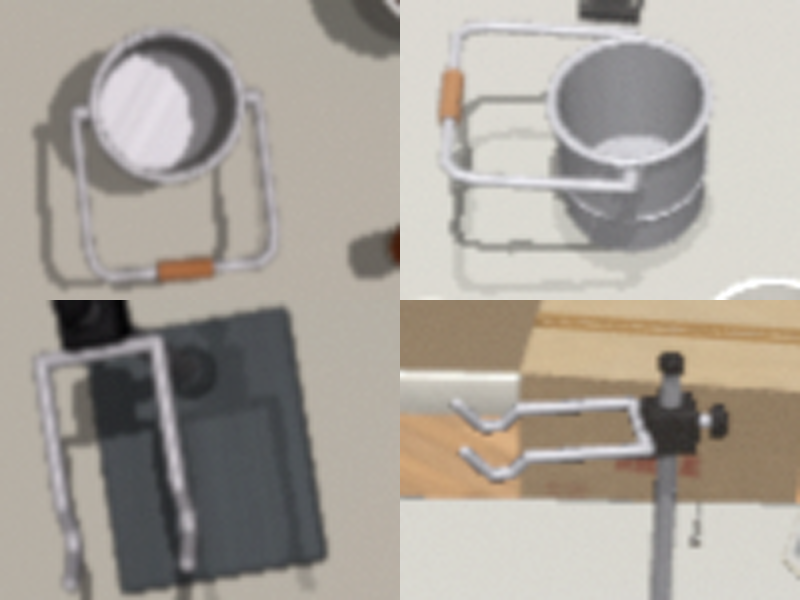

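The mosaic shows the four details I need:
- **Pail, top view:** the ears are at about (350.5,268.3) and (393.3,264.3), and the sleeve is at (376.3,307.3).
- **Pail, side view:** the near ear is at (303,325) and the sleeve at (257.8,303.8).
- **Hook tips:** (167.5,276.3) and (197,272) from the top, (303,135.8) and (305.8,148) from the side.
- **Stand foot:** all four corners are readable from the top.

Next I'll fit both poses by reprojection.

```bash
cat > h.py <<'E'
import numpy as np
from scipy.spatial.transform import Rotation as R
from scipy.optimize import least_squares
from workcell import env
C={n:(lambda m:(np.array(m["K"]),np.array(m["pose"])))(env.camera_model(n)) for n in("top","side")}
def proj(n,P):
    K,T=C[n]; p=(np.asarray(P)-T[:3,3])@T[:3,:3]@K.T; return p[:,:2]/p[:,2:]
def plan(goal_grasp,yaw,tilt):
    """tool-frame shift(mm)+rotvec(deg) to put grasp point at goal; tool y along heading yaw, body leaning back by tilt(deg)"""
    s=env.read_state(); R0=R.from_euler("xyz",s["tcp_rot"]); x=np.array([-np.sin(yaw),np.cos(yaw),0])
    t=np.radians(tilt); f=np.array([np.cos(yaw),np.sin(yaw),0]); z=f*np.sin(t)-np.array([0,0,np.cos(t)])
    G=R.from_matrix(np.c_[x,np.cross(z,x),z]); g=np.asarray(goal_grasp)+.019*z
    rv=(R0.inv()*G).as_rotvec(degrees=True)
    d=g-s["tcp_pos"]
    print("goal tcp",g.round(4),"now",np.round(s["tcp_pos"],4),"d world mm",(d*1e3).round(1),"\n d now-tool mm",(R0.inv().apply(d)*1e3).round(1),"d goal-tool mm",(G.inv().apply(d)*1e3).round(1),"rotvec deg",rv.round(2),"F",np.round(s["ft_force"],2),"t",s["time_s"])
E
python3 - <<'E'
from h import *
def fit(n_obs,model,p0,name):
    def res(p): return np.concatenate([(proj(n,[model(p,k)])[0]-uv) for n,k,uv in n_obs])
    r=least_squares(res,p0,loss="soft_l1",f_scale=1.); print(name,r.x.round(4)); print(np.abs(res(r.x)).reshape(-1,2).round(1).tolist())
def tf(p,q): c,s=np.cos(p[2]),np.sin(p[2]); return [p[0]+c*q[0]-s*q[1],p[1]+s*q[0]+c*q[1],q[2]]
def stand(p,q): q=list(q); 
E
cat > fit.py <<'E'
from h import *
def tf(p,q): c,s=np.cos(p[2]),np.sin(p[2]); return [p[0]+c*q[0]-s*q[1],p[1]+s*q[0]+c*q[1],q[2]]
def fit(obs,model,p0,name):
    res=lambda p:np.concatenate([proj(n,[model(p,k)])[0]-uv for n,k,uv in obs])
    r=least_squares(res,p0,x_scale=[.01,.01,.1,.01 if name=="stand" else .1],loss="soft_l1",f_scale=1.); print(name,r.x.round(4)); print((res(r.x)).reshape(-1,2).round(1).tolist())
M=lambda p,k: tf(p,(k[0],k[1],k[2]+(p[3] if len(k)>3 else 0)))
z=.2125
obs=[("top",(.135,-.06,.01),(222,207)),("top",(-.015,-.06,.01),(231.25,268.75)),("top",(-.015,.06,.01),(180.5,278)),
("top",(-.025,.028,z+.009,1),(167.5,276.2)),("top",(-.025,-.028,z+.009,1),(197,272)),("top",(.087,.028,z+.003,1),(160.5,220)),("top",(.087,-.028,z+.003,1),(189.5,215.5)),
("side",(-.025,.028,z+.009,1),(303,135.7)),("side",(-.025,-.028,z+.009,1),(305.7,148)),("side",(.087,.028,z+.003,1),(348.7,135.5)),("side",(.087,-.028,z+.003,1),(352.5,147)),("side",(0,.028,z-.007,1),(312.5,142)),("side",(0,-.028,z-.007,1),(315,153.2))]
fit(obs,M,[.57,.08,-.1,0],"stand")
def Mp(p,k):
    if k=="s": return tf(p,(-.09*np.cos(p[3]),0,.072+.09*np.sin(p[3])))
    return tf(p,k)
obs=[("top",(0,.05,.072),(350.5,268.2)),("top",(0,-.05,.072),(393.2,264.2)),("top",(0,0,.08),(371.5,266.2)),("top","s",(376.2,307.2)),
("side",(0,-.05,.072),(303,325)),("side","s",(257.7,303.7)),("side",(0,0,.08),(302.5,305))]
fit(obs,Mp,[.57,-.29,.1,.1],"pail")
def cl(n):
    f=np.load(n+"0.npz");v,u=np.mgrid[:480,:640];d=f["d"];P=np.stack([(u-f["K"][0,2])/f["K"][0,0]*d,(v-f["K"][1,2])/f["K"][1,1]*d,d],-1)@f["T"][:3,:3].T+f["T"][:3,3];P[d==0]=np.nan;return P
S=cl("side");T=cl("top")
for n,A,u,v in(("chairback",S,30,250),("chair",S,30,180),("armrest",S,110,300),("lamp",S,440,110),("lamp",T,320,60),("lamparm",T,200,18),("lamptop",T,370,115),("chairseat",T,420,420)): print(n,A[v,u].round(2))
print("max z over work",np.nanmax(T[190:340,150:420,2]))
E
python3 fit.py
```

```text
stand [0.5854 0.0834 0.1488 0.0106]
[[-0.3, -2.3], [0.1, 0.0], [-1.1, -0.7], [0.4, 0.3], [0.1, -0.3], [0.2, -1.0], [-0.0, -1.2], [-0.8, 0.3], [-1.8, -0.1], [-1.0, 0.1], [-1.4, 0.4], [0.0, -0.8], [-0.4, 0.0]]
pail [ 0.5798 -0.2923  0.0933  0.1433]
[[-2.3, -0.4], [0.6, -1.3], [-0.1, -1.1], [0.2, -0.8], [-1.3, 1.0], [-1.2, 0.1], [-1.3, -1.5]]
chairback [-0.13 -0.08 -0.  ]
chair [-1.14  1.25 -0.73]
armrest [ 0.09 -0.17 -0.07]
lamp [ 0.79 -0.29  0.5 ]
lamp [ 0.85 -0.19  0.54]
lamparm [ 0.91 -0.02  0.55]
lamptop [ 0.78 -0.26  0.5 ]
chairseat [ 0.18 -0.44 -0.23]
max z over work 0.27871145013763
```

```bash
python3 - <<'E'
from h import *
plan([.42,.1,.30],.093,40)
plan([.42,.1,.30],.093,0)
E
```

```text
goal tcp [0.4322 0.1011 0.2854] now [0.2133 0.5603 0.2177] d world mm [ 218.9 -459.2   67.7] 
 d now-tool mm [-367.9 -351.3  -67.2] d goal-tool mm [-477.5  177.8   60.8] rotvec deg [-35.8  -22.2   61.12] F [ 0.33 -0.62  0.05] t 0.1
goal tcp [0.42  0.1   0.281] now [0.2133 0.5603 0.2177] d world mm [ 206.7 -460.3   63.3] 
 d now-tool mm [-357.  -356.7  -62.8] d goal-tool mm [-477.5  163.1  -63.3] rotvec deg [-9.000e-02  4.000e-02  6.383e+01] F [ 0.33 -0.62  0.05] t 0.1
```

{"op": "jog_arm", "data": {
  "steps": [
    [0,0,-0.006,0,0,6.38],
    [0,0,-0.006,0,0,6.38],
    [0,0,-0.006,0,0,6.38],
    [0,0,-0.006,0,0,6.38],
    [0,0,-0.006,0,0,6.38],
    [0,0,-0.006,0,0,6.38],
    [0,0,-0.006,0,0,6.38],
    [0,0,-0.006,0,0,6.38],
    [0,0,-0.006,0,0,6.38],
    [0,0,-0.006,0,0,6.38],
    [-0.035,0.012,0,0,0,0],
    [-0.035,0.012,0,0,0,0],
    [-0.035,0.012,0,0,0,0],
    [-0.035,0.012,0,0,0,0],
    [-0.035,0.012,0,0,0,0],
    [-0.035,0.012,0,0,0,0],
    [-0.035,0.012,0,0,0,0],
    [-0.035,0.012,0,0,0,0],
    [-0.035,0.012,0,0,0,0],
    [-0.035,0.012,0,0,0,0]
  ],
  "jaw": 32,
  "newtons": 20
}}

```text
time_s: 1.77
tcp_pos: [0.3657, 0.2218, 0.2784]
tcp_rot: [-3.141, 0.0, 1.665]
ft_force: [0.9, 1.4, 0.1]
opening: 0.0295
finger_force: 0.0
```

```bash
python3 - <<'E'
from h import *
# pre-grasp: 100 mm back along tool z from sleeve
t=np.radians(40); f=np.array([np.cos(.093),np.sin(.093),0]); z=f*np.sin(t)-np.array([0,0,np.cos(t)])
s=np.array([.4908,-.3006,.0848]); print(s-.1*z)
plan(s-.1*z,.093,0); plan(s-.1*z,.093,40)
E
```

```text
[ 0.42679901 -0.30656931  0.16140444]
goal tcp [ 0.4268 -0.3066  0.1424] now [0.3657 0.2218 0.2784] d world mm [  61.1 -528.3 -136. ] 
 d now-tool mm [-531.7   11.4  136. ] d goal-tool mm [-531.7   11.8  136. ] rotvec deg [-0.01  0.    0.05] F [0.9 1.4 0.1] t 1.7667
goal tcp [ 0.439  -0.3054  0.1468] now [0.3657 0.2218 0.2784] d world mm [  73.3 -527.2 -131.5] 
 d now-tool mm [-531.7   23.6  131.5] d goal-tool mm [-531.7  -66.2  116.2] rotvec deg [-4.001e+01 -1.000e-02  5.000e-02] F [0.9 1.4 0.1] t 1.7667
```

{"op": "jog_arm", "data": {
  "steps": [
    [-0.038,0.0017,0.004,0,0,0],
    [-0.038,0.0017,0.004,0,0,0],
    [-0.038,0.0017,0.004,0,0,0],
    [-0.038,0.0017,0.004,0,0,0],
    [-0.038,0.0017,0.004,0,0,0],
    [-0.038,0.0017,0.004,0,0,0],
    [-0.038,0.0017,0.004,0,0,0],
    [-0.038,0.0017,0.004,0,0,0],
    [-0.038,0.0017,0.004,0,0,0],
    [-0.038,0.0017,0.004,0,0,0],
    [-0.038,0.0017,0.004,0,0,0],
    [-0.038,0.0017,0.004,0,0,0],
    [-0.038,0.0017,0.004,0,0,0],
    [-0.038,0.0017,0.004,0,0,0],
    [0,0,0,-6.667,0,0],
    [0,0,0,-6.667,0,0],
    [0,0,0,-6.667,0,0],
    [0,0,0,-6.667,0,0],
    [0,0,0,-6.667,0,0],
    [0,0,0,-6.667,0,0]
  ]
}}

```text
time_s: 3.43
tcp_pos: [0.4391, -0.3048, 0.2236]
tcp_rot: [2.437, 0.003, 1.663]
ft_force: [-0.6, 1.2, -1.0]
opening: 0.0298
finger_force: 0.0
```

```bash
python3 - <<'E'
from h import *
t=np.radians(40); f=np.array([np.cos(.093),np.sin(.093),0]); z=f*np.sin(t)-np.array([0,0,np.cos(t)])
s=np.array([.4908,-.3006,.0848])
plan(s-.1*z,.093,40); plan(s-.03*z,.093,40)
E
```

```text
goal tcp [ 0.439  -0.3054  0.1468] now [ 0.4391 -0.3048  0.2236] d world mm [ -0.1  -0.7 -76.8] 
 d now-tool mm [ -0.4 -49.8  58.4] d goal-tool mm [ -0.7 -49.5  58.7] rotvec deg [0.35 0.18 0.08] F [-0.56  1.17 -0.99] t 3.4333
goal tcp [ 0.4838 -0.3013  0.0932] now [ 0.4391 -0.3048  0.2236] d world mm [  44.7    3.5 -130.4] 
 d now-tool mm [ -0.2 -50.2 128.4] d goal-tool mm [ -0.7 -49.5 128.7] rotvec deg [0.35 0.18 0.08] F [-0.56  1.17 -0.99] t 3.4333
```

Move to the 30 mm standoff, settle, then look.

{"op": "jog_arm", "data": {
  "steps": [
    [0,-0.025,0.029,0,0,0],
    [0,-0.0245,0.0295,0,0,0],
    [0,0,0.035,0,0,0],
    [0,0,0.03,0,0,0],
    [0,0,0.005,0,0,0],
    [0,0,0,0,0,0],
    [0,0,0,0,0,0]
  ]
}}

```text
time_s: 4.02
tcp_pos: [0.4834, -0.2995, 0.0926]
tcp_rot: [2.444, -0.001, 1.665]
ft_force: [0.4, 0.2, -0.5]
opening: 0.0296
finger_force: 0.0
```

```bash
python3 - <<'E'
from h import *
import cv2
t=np.radians(40); f=np.array([np.cos(.093),np.sin(.093),0]); z=f*np.sin(t)-np.array([0,0,np.cos(t)])
s=np.array([.4908,-.3006,.0848]); plan(s,.093,40)
a=env.snapshot("top")[0][240:345,320:425,::-1]; b=env.snapshot("side")[0][240:345,215:320,::-1]
cv2.imwrite("pics/pre.png",np.hstack([cv2.resize(cv2.convertScaleAbs(i,alpha=1.4),(400,400),interpolation=cv2.INTER_CUBIC) for i in(a,b)]))
E
```

```text
goal tcp [ 0.503  -0.2995  0.0702] now [ 0.4834 -0.2995  0.0926] d world mm [ 19.5   0.  -22.4] 
 d now-tool mm [-1.8  0.5 29.6] d goal-tool mm [-1.8  0.5 29.6] rotvec deg [-0.01 -0.08  0.04] F [ 0.44  0.21 -0.52] t 4.0167
```

View pics/pre.png

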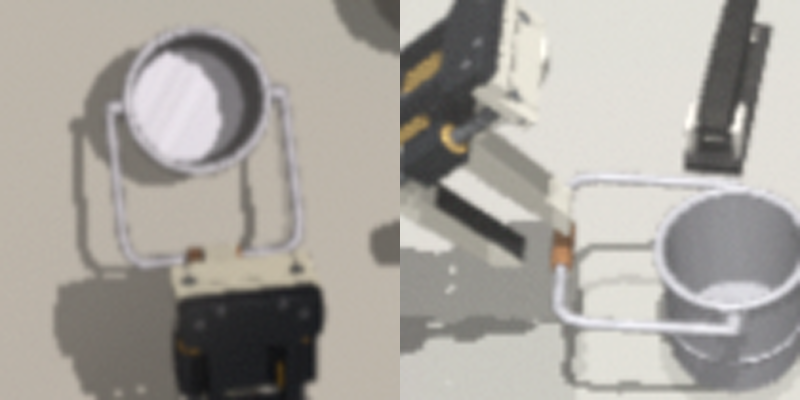

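The pre-grasp picture shows the fingers either side of the sleeve: upper finger tip near (570,215) and lower near (522,248) in the right half. The sleeve at (563,245) sits between them, so I'll advance.

{"op": "jog_arm", "data": {
  "steps": [
    [-0.0005,0,0.01,0,0,0],
    [-0.0005,0,0.01,0,0,0],
    [-0.0005,0,0.01,0,0,0],
    [0,0,0,0,0,0]
  ]
}}

```text
time_s: 4.45
tcp_pos: [0.5031, -0.3001, 0.0701]
tcp_rot: [2.443, 0.001, 1.664]
ft_force: [0.4, 0.7, -0.8]
opening: 0.0298
finger_force: 0.0
```

{"op": "jog_arm", "data": {
  "steps": [
    [0,0,0,0,0,0],
    [0,0,0,0,0,0],
    [0,0,0,0,0,0]
  ],
  "jaw": 20
}}

```text
time_s: 4.7
tcp_pos: [0.5028, -0.3002, 0.0706]
tcp_rot: [2.443, 0.002, 1.664]
ft_force: [0.6, -0.9, -0.1]
opening: 0.0189
finger_force: 0.0
```

```bash
python3 - <<'E'
from h import *
# arc in tool frame (y along closing, z along tool), grasp centre leads bar by a few mm; tilt 40
t=np.radians(40); yaw=.093
Rt=np.array([[np.cos(t),np.sin(t)],[np.sin(t),-np.cos(t)]]) # rows: y_tool=(f,up)=(c,s); z_tool=(s,-c)
ph=np.radians(np.r_[8.2:90:17j,])
p=np.c_[-.09*np.cos(ph),.09*np.sin(ph)]
d=np.diff(p,axis=0)@Rt.T
print((d*1e3).round(1).tolist(), "sum",(d.sum(0)*1e3).round(1))
f=np.array([np.cos(yaw),np.sin(yaw),0])
plan(np.array([.5798,-.2923,.162]),yaw,40)
E
```

```text
[[6.2, -5.1], [6.6, -4.5], [7.0, -3.9], [7.3, -3.3], [7.6, -2.6], [7.8, -1.9], [7.9, -1.2], [8.0, -0.5], [8.0, 0.2], [8.0, 0.9], [7.9, 1.7], [7.7, 2.3], [7.4, 3.0], [7.1, 3.7], [6.8, 4.3], [6.4, 4.9]] sum [117.8  -1.9]
goal tcp [ 0.592  -0.2912  0.1474] now [ 0.5028 -0.3002  0.0706] d world mm [89.1  9.1 76.8] 
 d now-tool mm [  0.6 118.   -1.2] d goal-tool mm [  0.8 118.   -1.3] rotvec deg [0.05 0.06 0.06] F [ 0.63 -0.9  -0.11] t 4.7
```

The sleeve is caged with no contact force. I'll swing the bail along the arc without pinching, so nothing pulls along the legs.

{"op": "jog_arm", "data": {
  "steps": [
    [0,0.0031,-0.0026,0,0,0],
    [0,0.0031,-0.0025,0,0,0],
    [0,0.0033,-0.0023,0,0,0],
    [0,0.0033,-0.0022,0,0,0],
    [0,0.0035,-0.002,0,0,0],
    [0,0.0035,-0.0019,0,0,0],
    [0,0.0036,-0.0017,0,0,0],
    [0,0.0037,-0.0016,0,0,0],
    [0,0.0038,-0.0014,0,0,0],
    [0,0.0038,-0.0012,0,0,0],
    [0,0.0039,-0.001,0,0,0],
    [0,0.0039,-0.0009,0,0,0],
    [0,0.0039,-0.0007,0,0,0],
    [0,0.004,-0.0005,0,0,0],
    [0,0.004,-0.0003,0,0,0],
    [0,0.004,-0.0002,0,0,0],
    [0,0,0,0,0,0]
  ]
}}

```text
time_s: 6.12
tcp_pos: [0.5334, -0.2968, 0.1254]
tcp_rot: [2.443, 0.001, 1.664]
ft_force: [-0.5, -0.5, 0.5]
opening: 0.019
finger_force: 0.0
```

```bash
python3 - <<'E'
from h import *
import cv2
plan(np.array([.5798,-.2923,.162]),.093,40)
a=env.snapshot("top")[0][220:325,320:425,::-1]; b=env.snapshot("side")[0][240:345,225:330,::-1]
cv2.imwrite("pics/arc.png",np.hstack([cv2.resize(cv2.convertScaleAbs(i,alpha=1.4),(400,400),interpolation=cv2.INTER_CUBIC) for i in(a,b)]))
E
```

```text
goal tcp [ 0.592  -0.2912  0.1474] now [ 0.5334 -0.2968  0.1254] d world mm [58.6  5.7 22. ] 
 d now-tool mm [ 0.2 59.2 21. ] d goal-tool mm [ 0.2 59.2 21. ] rotvec deg [0.05 0.   0.06] F [-0.54 -0.46  0.48] t 6.1167
```

View pics/arc.png

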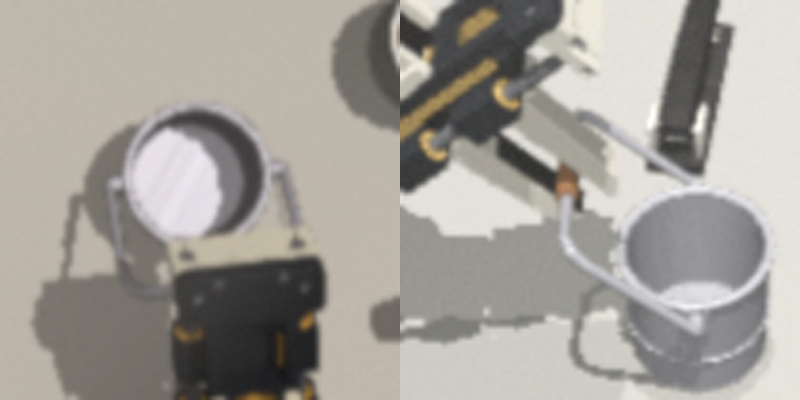

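The arc picture shows the sleeve at (568,182) in the side half, riding on the lower finger. The bail is up by about 45° and the pail hasn't moved. I'll continue to upright.

{"op": "jog_arm", "data": {
  "steps": [
    [0,0.004,0,0,0,0],
    [0,0.004,0.0002,0,0,0],
    [0,0.004,0.0004,0,0,0],
    [0,0.004,0.0005,0,0,0],
    [0,0.004,0.0008,0,0,0],
    [0,0.0039,0.0009,0,0,0],
    [0,0.0039,0.0011,0,0,0],
    [0,0.0038,0.0012,0,0,0],
    [0,0.0037,0.0014,0,0,0],
    [0,0.0037,0.0016,0,0,0],
    [0,0.0036,0.0018,0,0,0],
    [0,0.0035,0.0019,0,0,0],
    [0,0.0034,0.0021,0,0,0],
    [0,0.0034,0.0022,0,0,0],
    [0,0.0032,0.0024,0,0,0],
    [0,0.0032,0.0025,0,0,0],
    [0,0.0033,0,0,0,0],
    [0,0,0,0,0,0],
    [0,0,0,0,0,0]
  ]
}}

```text
time_s: 7.8
tcp_pos: [0.594, -0.2909, 0.1489]
tcp_rot: [2.443, 0.0, 1.665]
ft_force: [-0.7, 0.3, -0.2]
opening: 0.0186
finger_force: 0.0
```

```bash
python3 - <<'E'
from h import *
import cv2
plan(np.array([.5798,-.2923,.162]),.093,40)
a=env.snapshot("top")[0][220:325,320:425,::-1]; b=env.snapshot("side")[0][240:345,240:345,::-1]
cv2.imwrite("pics/up.png",np.hstack([cv2.resize(cv2.convertScaleAbs(i,alpha=1.4),(400,400),interpolation=cv2.INTER_CUBIC) for i in(a,b)]))
E
```

```text
goal tcp [ 0.592  -0.2912  0.1474] now [ 0.594  -0.2909  0.1489] d world mm [-2.1 -0.3 -1.4] 
 d now-tool mm [-0.1 -2.5 -0.2] d goal-tool mm [-0.1 -2.5 -0.2] rotvec deg [ 0.01 -0.02  0.04] F [-0.69  0.29 -0.17] t 7.8
```

View pics/up.png

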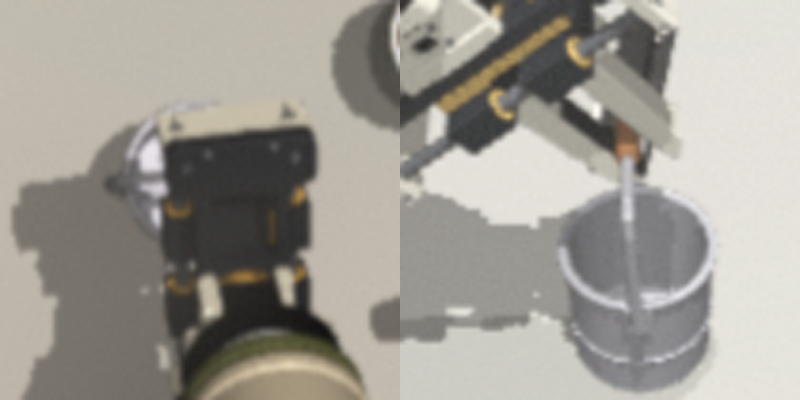

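The bail is near upright: the leg runs from (638,325) to (626,165), leaning about 2-3 mm short, and the pail is still standing. I'll drop 2 mm so the closing fingers centre the bar, then pinch lightly.

{"op": "jog_arm", "data": {
  "steps": [
    [0,-0.0013,0.0016,0,0,0],
    [0,0,0,0,0,0]
  ]
}}

```text
time_s: 8.07
tcp_pos: [0.5936, -0.2909, 0.1462]
tcp_rot: [2.444, -0.0, 1.664]
ft_force: [-0.1, 1.3, -0.0]
opening: 0.0188
finger_force: 0.0
```

{"op": "jog_arm", "data": {
  "steps": [
    [0,0,0,0,0,0],
    [0,0,0,0,0,0],
    [0,0,0,0,0,0],
    [0,0,0,0,0,0]
  ],
  "jaw": 0,
  "newtons": 5
}}

```text
time_s: 8.4
tcp_pos: [0.5937, -0.2909, 0.1464]
tcp_rot: [2.444, -0.0, 1.664]
ft_force: [-1.8, 0.5, -1.2]
opening: 0.0116
finger_force: 5.0
```

{"op": "jog_arm", "data": {
  "steps": [
    [0,0,0,0,0,0],
    [0,0,0,0,0,0],
    [0,0,0,0,0,0],
    [0,0,0,0,0,0]
  ],
  "newtons": 25
}}

```text
time_s: 8.73
tcp_pos: [0.5937, -0.2909, 0.1465]
tcp_rot: [2.444, -0.0, 1.664]
ft_force: [-0.7, -0.5, -2.1]
opening: 0.0113
finger_force: 25.0
```

{"op": "jog_arm", "data": {
  "steps": [
    [0,0.0007,-0.0008,0,0,0],
    [0,0.0013,-0.0015,0,0,0],
    [0,0.0019,-0.0023,0,0,0],
    [0,0.0032,-0.0038,0,0,0],
    [0,0.0032,-0.0038,0,0,0],
    [0,0.0032,-0.0038,0,0,0],
    [0,0.0039,-0.0046,0,0,0],
    [0,0.0039,-0.0046,0,0,0],
    [0,0.0039,-0.0046,0,0,0],
    [0,0.0039,-0.0046,0,0,0],
    [0,0.0039,-0.0046,0,0,0],
    [0,0.0039,-0.0046,0,0,0],
    [0,0.0039,-0.0046,0,0,0],
    [0,0.0039,-0.0046,0,0,0],
    [0,0.0039,-0.0046,0,0,0],
    [0,0.0039,-0.0046,0,0,0],
    [0,0.0032,-0.0038,0,0,0],
    [0,0.0019,-0.0023,0,0,0],
    [0,0.0013,-0.0015,0,0,0],
    [0,0,0,0,0,0]
  ]
}}

```text
time_s: 10.4
tcp_pos: [0.5944, -0.2911, 0.2384]
tcp_rot: [2.443, 0.0, 1.664]
ft_force: [0.7, -1.1, -5.2]
opening: 0.0111
finger_force: 25.0
```

```bash
python3 - <<'E'
from h import *
plan([.492,.069,.2555],.149,40)
E
```

```text
goal tcp [0.5041 0.0708 0.2409] now [ 0.5944 -0.2911  0.2384] d world mm [-90.3 361.9   2.5] 
 d now-tool mm [368.7 -41.2 -38.2] d goal-tool mm [371.3 -25.6 -24.8] rotvec deg [ 0.03  2.07 -2.42] F [ 0.66 -1.12 -5.23] t 10.4
```

The force reading of 5.2 N shows the pail is hanging from the gripper. I'll carry it smoothly to the stand's -x side.

{"op": "jog_arm", "data": {
  "steps": [
    [0.003,-0.0003,-0.0003,0,0.2,-0.24],
    [0.006,-0.0005,-0.0005,0,0.2,-0.24],
    [0.009,-0.0008,-0.0008,0,0.2,-0.24],
    [0.012,-0.001,-0.001,0,0.2,-0.24],
    [0.015,-0.0012,-0.0012,0,0.2,-0.24],
    [0.0174,-0.0014,-0.0014,0,0.2,-0.24],
    [0.0174,-0.0014,-0.0014,0,0.2,-0.24],
    [0.0174,-0.0014,-0.0014,0,0.2,-0.24],
    [0.0174,-0.0014,-0.0014,0,0.2,-0.24],
    [0.0174,-0.0014,-0.0014,0,0.2,-0.24],
    [0.0174,-0.0014,-0.0014,0,0,0],
    [0.0174,-0.0014,-0.0014,0,0,0],
    [0.0174,-0.0014,-0.0014,0,0,0],
    [0.0174,-0.0014,-0.0014,0,0,0],
    [0.0174,-0.0014,-0.0014,0,0,0],
    [0.0174,-0.0014,-0.0014,0,0,0],
    [0.0174,-0.0014,-0.0014,0,0,0],
    [0.0174,-0.0014,-0.0014,0,0,0],
    [0.0174,-0.0014,-0.0014,0,0,0],
    [0.0174,-0.0014,-0.0014,0,0,0]
  ]
}}

```text
time_s: 12.07
tcp_pos: [0.5167, 0.0088, 0.2401]
tcp_rot: [2.444, -0.001, 1.719]
ft_force: [1.0, 0.3, -5.1]
opening: 0.0111
finger_force: 25.0
```

{"op": "jog_arm", "data": {
  "steps": [
    [0.016,-0.0013,-0.0013,0,0,0],
    [0.013,-0.001,-0.001,0,0,0],
    [0.01,-0.0008,-0.0008,0,0,0],
    [0.007,-0.0005,-0.0005,0,0,0],
    [0.004,0,0,0,0,0],
    [0.001,0,0,0,0,0],
    [0,0,0,0,0,0],
    [0,0,0,0,0,0]
  ]
}}

```text
time_s: 12.73
tcp_pos: [0.5114, 0.0571, 0.2406]
tcp_rot: [2.449, -0.001, 1.719]
ft_force: [-0.4, -0.1, -4.7]
opening: 0.0113
finger_force: 25.0
```

```bash
python3 - <<'E'
from h import *
plan([.492,.069,.2555],.149,40)
E
```

```text
goal tcp [0.5041 0.0708 0.2409] now [0.5114 0.0571 0.2406] d world mm [-7.3 13.7  0.3] 
 d now-tool mm [14.6 -3.8 -3.6] d goal-tool mm [14.6 -3.8 -3.6] rotvec deg [-0.3  -0.01 -0.04] F [-0.41 -0.07 -4.73] t 12.7333
```

{"op": "jog_arm", "data": {
  "steps": [
    [0.005,-0.0013,-0.0012,-0.15,0,0],
    [0.005,-0.0013,-0.0012,-0.15,0,0],
    [0.0046,-0.0012,-0.0012,0,0,0],
    [0,0,0,0,0,0],
    [0,0,0,0,0,0],
    [0,0,0,0,0,0],
    [0,0,0,0,0,0],
    [0,0,0,0,0,0]
  ]
}}

```text
time_s: 13.4
tcp_pos: [0.5103, 0.0715, 0.2412]
tcp_rot: [2.447, -0.001, 1.719]
ft_force: [0.1, -0.3, -5.6]
opening: 0.0111
finger_force: 25.0
```

```bash
python3 - <<'E'
from h import *
import cv2
plan([.492,.069,.2555],.149,40)
a=env.snapshot("top")[0][195:315,130:230,::-1]; b=env.snapshot("side")[0][100:220,265:365,::-1]
cv2.imwrite("pics/st.png",np.hstack([cv2.resize(cv2.convertScaleAbs(i,alpha=1.4),(400,480),interpolation=cv2.INTER_CUBIC) for i in(a,b)]))
s=env.read_state(); g=np.array(s["tcp_pos"])-.019*R.from_euler("xyz",s["tcp_rot"]).as_matrix()[:,2]
x=R.from_euler("xyz",s["tcp_rot"]).as_matrix()[:,0]
for n,o in(("top",(130,195)),("side",(265,100))): print(n,((proj(n,[g+.05*x,g,g-.05*x])-o)*4).round(0).tolist())
E
```

```text
goal tcp [0.5041 0.0708 0.2409] now [0.5103 0.0715 0.2412] d world mm [-6.2 -0.7 -0.2] 
 d now-tool mm [ 0.3 -4.9 -3.8] d goal-tool mm [ 0.3 -4.9 -3.8] rotvec deg [-0.23 -0.01 -0.04] F [ 0.06 -0.27 -5.57] t 13.4
top [[111.0, 467.0], [218.0, 450.0], [326.0, 432.0]]
side [[41.0, 97.0], [43.0, 139.0], [46.0, 183.0]]
```

View pics/st.png

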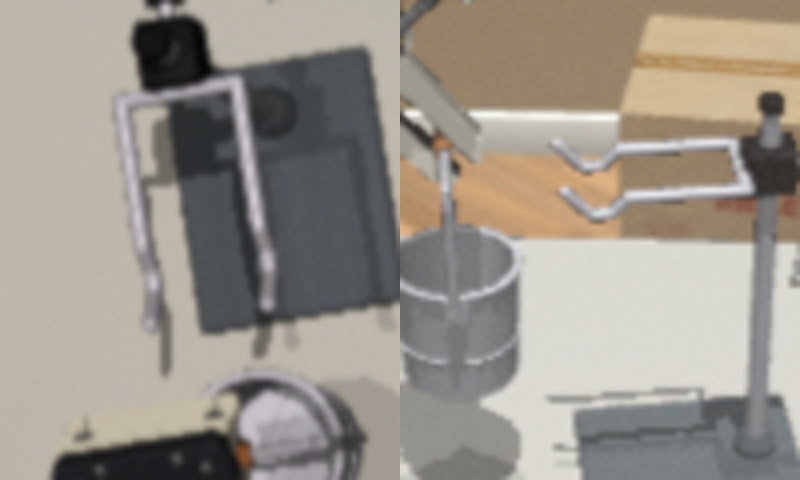

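```bash
python3 - <<'E'
from h import *
s=env.read_state(); M=R.from_euler("xyz",s["tcp_rot"]).as_matrix(); g=np.array(s["tcp_pos"])-.019*M[:,2]; x=M[:,0]
print(g, s["joint_pos"])
P=[g-.05*x-[0,0,.09],g-.015*x,g-[0,0,.082]]
for n,o in(("top",(130,195)),("side",(265,100))): print(n,"ear,sleeve end,rim ctr",((proj(n,P)-o)*4).round(0).tolist())
# stand tips as fitted
p=(.5854,.0834,.1488,.0106);c,q=np.cos(p[2]),np.sin(p[2])
T=[[p[0]+c*a-q*b,p[1]+q*a+c*b,.2125+.0106+h] for a,b,h in((-.025,.028,.009),(-.025,-.028,.009),(0,.028,-.007),(0,-.028,-.007))]
for n,o in(("top",(130,195)),("side",(265,100))): print(n,((proj(n,T)-o)*4).round(0).tolist())
E
```

```text
[0.49829642 0.06959872 0.25576761] [-0.05789684 -0.89299309  2.38577392  0.15989081  0.97122493 -0.24994213]
top ear,sleeve end,rim ctr [[360.0, 429.0], [251.0, 444.0], [258.0, 446.0]]
side ear,sleeve end,rim ctr [[57.0, 315.0], [44.0, 151.0], [53.0, 258.0]]
top [[151.0, 326.0], [268.0, 307.0], [153.0, 276.0], [268.0, 257.0]]
side [[149.0, 144.0], [156.0, 192.0], [190.0, 165.0], [199.0, 213.0]]
```

The stand picture shows the bail plumb, with the hook tips at (556,144) and (563,192) in the side half. Compared with the robot's own prediction, the wire needs about 4 mm extra toward +x. I'll come in at carry height.

{"op": "jog_arm", "data": {
  "steps": [
    [0,0.0011,0.001,0,0,0],
    [0,0.0023,0.0019,0,0,0],
    [0,0.0034,0.0029,0,0,0],
    [0,0.0046,0.0039,0,0,0],
    [0,0.0046,0.0039,0,0,0],
    [0,0.0046,0.0039,0,0,0],
    [0,0.0046,0.0039,0,0,0],
    [0,0.0046,0.0039,0,0,0],
    [0,0.0046,0.0039,0,0,0],
    [0,0.0046,0.0039,0,0,0],
    [0,0.0046,0.0039,0,0,0],
    [0,0.0046,0.0039,0,0,0],
    [0,0.0046,0.0039,0,0,0],
    [0,0.0046,0.0039,0,0,0],
    [0,0.0034,0.0029,0,0,0],
    [0,0.0023,0.0019,0,0,0],
    [0,0.0011,0.001,0,0,0],
    [0,0,0,0,0,0],
    [0,0,0,0,0,0]
  ]
}}

```text
time_s: 15.08
tcp_pos: [0.5935, 0.0841, 0.2402]
tcp_rot: [2.448, -0.001, 1.72]
ft_force: [0.6, 0.2, -5.3]
opening: 0.0114
finger_force: 25.0
```

```bash
python3 - <<'E'
from h import *
plan([.5894,.0840,.2555],.149,40)
E
```

```text
goal tcp [0.6015 0.0858 0.2409] now [0.5935 0.0841 0.2402] d world mm [8.  1.8 0.8] 
 d now-tool mm [0.6 6.8 4.6] d goal-tool mm [0.6 6.7 4.7] rotvec deg [-0.25 -0.02 -0.03] F [ 0.65  0.23 -5.27] t 15.0833
```

{"op": "jog_arm", "data": {
  "steps": [
    [0.0002,0.0022,0.0015,0,0,0],
    [0.0002,0.0023,0.0016,0,0,0],
    [0.0002,0.0022,0.0015,0,0,0],
    [0,0,0,0,0,0],
    [0,0,0,0,0,0],
    [0,0,0,0,0,0],
    [0,0,0,0,0,0]
  ]
}}

```text
time_s: 15.67
tcp_pos: [0.6014, 0.0858, 0.241]
tcp_rot: [2.448, -0.001, 1.719]
ft_force: [-0.3, 0.4, -4.7]
opening: 0.011
finger_force: 25.0
```

```bash
python3 - <<'E'
from h import *
import cv2
plan([.5894,.0840,.2555],.149,40)
a=env.snapshot("top")[0][195:315,130:230,::-1]; b=env.snapshot("side")[0][100:220,265:365,::-1]
cv2.imwrite("pics/st2.png",np.hstack([cv2.resize(cv2.convertScaleAbs(i,alpha=1.4),(400,480),interpolation=cv2.INTER_CUBIC) for i in(a,b)]))
E
```

```text
goal tcp [0.6015 0.0858 0.2409] now [0.6014 0.0858 0.241 ] d world mm [ 0.  -0.  -0.1] 
 d now-tool mm [-0.  -0.   0.1] d goal-tool mm [-0.  -0.   0.1] rotvec deg [-0.23 -0.02 -0.04] F [-0.29  0.44 -4.66] t 15.6667
```

View pics/st2.png

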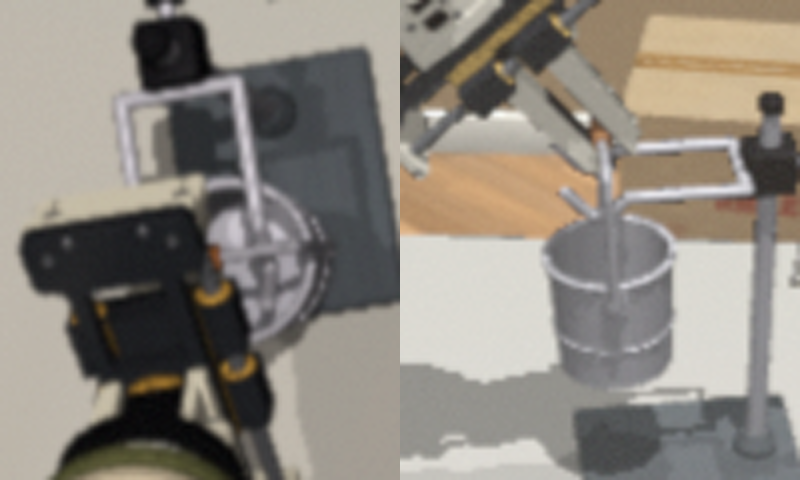

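```bash
python3 - <<'E'
from h import *
p=(.5854,.0834,.1488);c,q=np.cos(p[2]),np.sin(p[2])
for dx in(0,.004,.008):
    T=[[p[0]+c*a-q*b,p[1]+q*a+c*b,h] for a,b,h in((dx,-.018,.2555),(dx,-.028,.2555),(dx,-.05,.24),(dx,-.05,.1655))]
    for n,o in(("top",(130,195)),("side",(265,100))): print(dx,n,((proj(n,T)-o)*4).round(0).tolist())
E
```

```text
0 top [[229.0, 255.0], [250.0, 252.0], [303.0, 246.0], [333.0, 256.0]]
0 side [[196.0, 145.0], [197.0, 154.0], [201.0, 197.0], [203.0, 305.0]]
0.004 top [[227.0, 247.0], [249.0, 243.0], [302.0, 238.0], [332.0, 248.0]]
0.004 side [[203.0, 145.0], [204.0, 153.0], [208.0, 197.0], [210.0, 305.0]]
0.008 top [[226.0, 238.0], [247.0, 235.0], [301.0, 229.0], [331.0, 240.0]]
0.008 side [[210.0, 144.0], [211.0, 153.0], [215.0, 196.0], [217.0, 304.0]]
```

In both views the wire is over the seats to within about 3 mm: in the top half the bar passes (249,251) against a predicted (250,252). Lowering.

{"op": "jog_arm", "data": {
  "steps": [
    [0,-0.001,0.0011,0,0,0],
    [0,-0.0019,0.0023,0,0,0],
    [0,-0.0019,0.0023,0,0,0],
    [0,-0.0019,0.0023,0,0,0],
    [0,-0.0019,0.0023,0,0,0],
    [0,-0.0019,0.0023,0,0,0],
    [0,-0.0019,0.0023,0,0,0],
    [0,-0.0019,0.0023,0,0,0],
    [0,-0.001,0.0012,0,0,0],
    [0,0,0,0,0,0]
  ]
}}

```text
time_s: 16.6
tcp_pos: [0.6012, 0.0859, 0.2163]
tcp_rot: [2.449, -0.001, 1.719]
ft_force: [-0.2, -0.6, -5.1]
opening: 0.0112
finger_force: 25.0
```

{"op": "jog_arm", "data": {
  "steps": [
    [0,-0.0006,0.0008,0,0,0],
    [0,-0.0006,0.0008,0,0,0],
    [0,-0.0006,0.0008,0,0,0],
    [0,-0.0006,0.0008,0,0,0],
    [0,0,0,0,0,0]
  ]
}}

```text
time_s: 17.02
tcp_pos: [0.6016, 0.0859, 0.2128]
tcp_rot: [2.448, -0.001, 1.719]
ft_force: [0.5, 0.5, -5.4]
opening: 0.0112
finger_force: 25.0
```

{"op": "jog_arm", "data": {
  "steps": [
    [0,-0.0006,0.0008,0,0,0],
    [0,-0.0006,0.0008,0,0,0],
    [0,0,0,0,0,0]
  ]
}}

```text
time_s: 17.27
tcp_pos: [0.6017, 0.0859, 0.2108]
tcp_rot: [2.448, -0.001, 1.719]
ft_force: [-0.2, -0.3, -5.1]
opening: 0.011
finger_force: 25.0
```

{"op": "jog_arm", "data": {
  "steps": [
    [0,-0.0006,0.0008,0,0,0],
    [0,-0.0006,0.0008,0,0,0],
    [0,0,0,0,0,0]
  ]
}}

```text
time_s: 17.52
tcp_pos: [0.602, 0.0859, 0.2092]
tcp_rot: [2.447, -0.001, 1.719]
ft_force: [0.2, 0.7, -4.3]
opening: 0.0111
finger_force: 25.0
```

{"op": "jog_arm", "data": {
  "steps": [
    [0,-0.0006,0.0008,0,0,0],
    [0,0,0,0,0,0],
    [0,0,0,0,0,0]
  ]
}}

```text
time_s: 17.77
tcp_pos: [0.6022, 0.0859, 0.2087]
tcp_rot: [2.447, -0.001, 1.719]
ft_force: [-2.1, -1.5, -2.1]
opening: 0.0108
finger_force: 25.0
```

{"op": "jog_arm", "data": {
  "steps": [
    [0,-0.0006,0.0008,0,0,0],
    [0,0,0,0,0,0],
    [0,0,0,0,0,0]
  ]
}}

```text
time_s: 18.02
tcp_pos: [0.6024, 0.0859, 0.208]
tcp_rot: [2.446, -0.0, 1.719]
ft_force: [-6.3, -0.0, 1.7]
opening: 0.0112
finger_force: 25.0
```

{"op": "jog_arm", "data": {
  "steps": [
    [0,-0.0006,0.0008,0,0,0],
    [0,0,0,0,0,0],
    [0,0,0,0,0,0]
  ]
}}

```text
time_s: 18.27
tcp_pos: [0.6026, 0.086, 0.2076]
tcp_rot: [2.446, -0.0, 1.72]
ft_force: [-9.0, -2.1, 5.1]
opening: 0.0108
finger_force: 25.0
```

The x force of -9 N means the wire is touching the rear step. I'll lift 3 mm, back off 5 mm, and lower again.

{"op": "jog_arm", "data": {
  "steps": [
    [0,0.001,-0.0012,0,0,0],
    [0,0.0009,-0.0011,0,0,0],
    [0,-0.0012,-0.001,0,0,0],
    [0,-0.0013,-0.0011,0,0,0],
    [0,-0.0013,-0.0011,0,0,0],
    [0,0,0,0,0,0],
    [0,0,0,0,0,0],
    [0,0,0,0,0,0]
  ]
}}

```text
time_s: 18.93
tcp_pos: [0.5969, 0.0852, 0.2088]
tcp_rot: [2.448, -0.001, 1.719]
ft_force: [-0.4, 0.1, -4.1]
opening: 0.0111
finger_force: 25.0
```

{"op": "jog_arm", "data": {
  "steps": [
    [0,-0.00064,0.00077,0,0,0],
    [0,-0.00064,0.00077,0,0,0],
    [0,0,0,0,0,0],
    [0,0,0,0,0,0]
  ]
}}

```text
time_s: 19.27
tcp_pos: [0.5975, 0.0852, 0.2079]
tcp_rot: [2.446, -0.001, 1.719]
ft_force: [-3.7, -0.6, 0.8]
opening: 0.0113
finger_force: 25.0
```

{"op": "jog_arm", "data": {
  "steps": [
    [0,-0.00064,0.00077,0,0,0],
    [0,0,0,0,0,0],
    [0,0,0,0,0,0]
  ]
}}

```text
time_s: 19.52
tcp_pos: [0.5977, 0.0852, 0.2074]
tcp_rot: [2.446, -0.0, 1.719]
ft_force: [-5.6, -1.0, 4.7]
opening: 0.0113
finger_force: 25.0
```

Contact height is the same 5 mm further back, so this is the flat seat and the x force is just friction. I'll ease off 0.5 mm so the hooks carry the pail alone, then open slightly while keeping the sleeve caged.

{"op": "jog_arm", "data": {
  "steps": [
    [0,0.00032,-0.00038,0,0,0],
    [0,0,0,0,0,0],
    [0,0,0,0,0,0]
  ]
}}

```text
time_s: 19.77
tcp_pos: [0.5976, 0.0852, 0.2075]
tcp_rot: [2.446, -0.0, 1.719]
ft_force: [-3.6, -0.3, 3.7]
opening: 0.0113
finger_force: 25.0
```

{"op": "jog_arm", "data": {
  "steps": [
    [0,0,0,0,0,0],
    [0,0,0,0,0,0],
    [0,0,0,0,0,0],
    [0,0,0,0,0,0]
  ],
  "jaw": 19
}}

```text
time_s: 20.1
tcp_pos: [0.597, 0.0851, 0.2063]
tcp_rot: [2.448, -0.001, 1.719]
ft_force: [0.4, 0.6, -0.3]
opening: 0.0178
finger_force: 0.0
```

```bash
python3 - <<'E'
from h import *
import cv2
a=env.snapshot("top")[0][195:315,130:230,::-1]; b=env.snapshot("side")[0][100:220,265:365,::-1]
cv2.imwrite("pics/st3.png",np.hstack([cv2.resize(cv2.convertScaleAbs(i,alpha=1.4),(400,480),interpolation=cv2.INTER_CUBIC) for i in(a,b)]))
s=env.read_state(); print(s["ft_force"],s["ft_torque"],s["tcp_pos"])
E
```

```text
[0.17669565 0.41234136 0.85239086] [-0.06502927  0.33048759  0.00065286] [0.59702414 0.08517516 0.20635525]
```

View pics/st3.png

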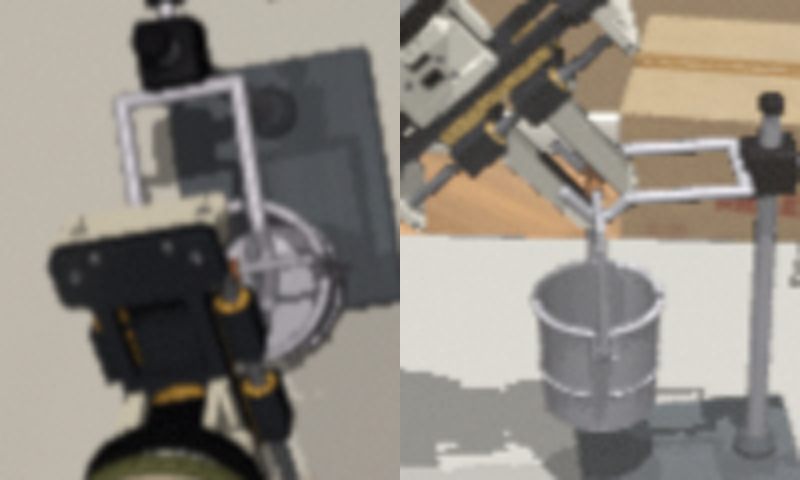

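The third stand picture shows the bail leg at (598,200) in the near hook's seat, behind the tip at (565,192), with the pail plumb and zero force on the tool. The hooks carry it, so I'll open and back out along the fingers.

{"op": "jog_arm", "data": {
  "steps": [
    [0,0,0,0,0,0],
    [0,0,0,0,0,0],
    [0,0,0,0,0,0],
    [0,0,-0.003,0,0,0],
    [0,0,-0.004,0,0,0],
    [0,0,-0.005,0,0,0],
    [0,0,-0.006,0,0,0],
    [0,0,-0.006,0,0,0],
    [0,0,-0.006,0,0,0],
    [0,0,-0.006,0,0,0],
    [0,0,-0.006,0,0,0],
    [0,0,-0.006,0,0,0],
    [0,0,-0.006,0,0,0],
    [0,0,-0.006,0,0,0]
  ],
  "jaw": 30
}}

```text
time_s: 21.37
tcp_pos: [0.5588, 0.0794, 0.2533]
tcp_rot: [2.447, -0.001, 1.719]
ft_force: [-0.1, -0.1, -0.3]
opening: 0.028
finger_force: 0.0
```

{"op": "jog_arm", "data": {
  "steps": [
    [0,0.006,-0.008,0,0,0],
    [0,0.006,-0.008,0,0,0],
    [0,0.006,-0.008,0,0,0],
    [0,0.006,-0.008,0,0,0],
    [0,0.006,-0.008,0,0,0],
    [0,0.006,-0.008,0,0,0],
    [0,0.006,-0.008,0,0,0],
    [0,0.006,-0.008,0,0,0],
    [0,0,0,0,0,0],
    [0,0,0,0,0,0]
  ]
}}

```text
time_s: 22.2
tcp_pos: [0.5555, 0.0788, 0.3336]
tcp_rot: [2.446, -0.0, 1.719]
ft_force: [-0.2, -0.5, 0.4]
opening: 0.0278
finger_force: 0.0
```

```bash
python3 - <<'E'
from h import *
import cv2
a=env.snapshot("top")[0]; b=env.snapshot("side")[0]
t=lambda i,s:cv2.resize(cv2.convertScaleAbs(i[:,:,::-1],alpha=1.3),s,interpolation=cv2.INTER_CUBIC)
m=np.vstack([np.hstack([t(a[190:310,130:240],(330,360)),t(b[100:220,265:375],(330,360))]),np.hstack([t(a[60:480],(330,220)),t(b,(330,220))])])
cv2.imwrite("pics/end.png",m); s=env.read_state(); print(s["ft_force"],s["tcp_pos"],s["joint_pos"],s["time_s"])
E
```

```text
[ 0.99036937 -0.46446336 -0.30785688] [0.5549547  0.07885293 0.33176581] [-0.02623242 -0.71132319  2.12725602  0.12963612  1.04409575 -0.20010954] 22.3
```

View pics/end.png

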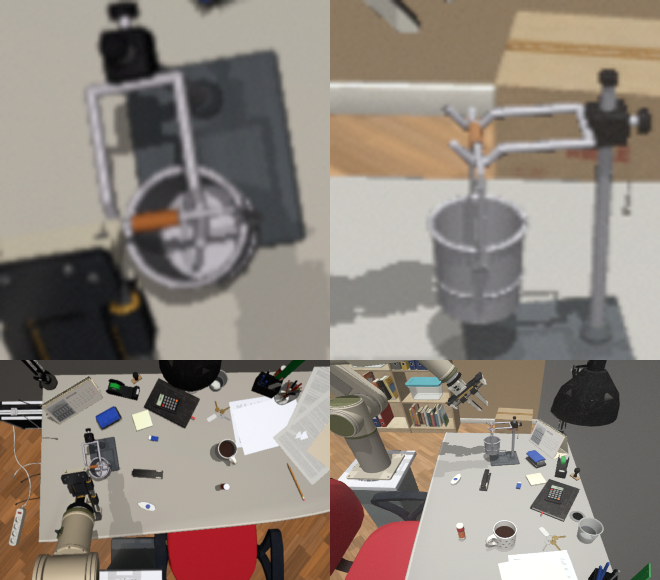

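The end picture shows the pail hanging plumb with the wire in both hook seats: the sleeve at (475,132) sits between the hooks in the side half. The gripper is clear above and the other things are where they were, so I'm handing it in.

```bash
python3 -c "
from workcell import env
print(env.job_done())"
```

```text
the job is handed in; nothing more can be done
None
```

I swung the bail upright with the pail standing where it was, then hung the pail with the wire in both hooks; the gripper is clear, nothing else moved, and I handed in at about 22 s (no verdict shown).

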